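# Heft the soap tins and hold up the full one

### The job

Three identical closed soap tins stand in a row on the washing desk and only one still holds its full stack of soap cakes: working along the row from the robot's left to its right, lift each tin clear of the desk to feel its weight and stand it back upright where it stood, without dropping or tipping it. Then hold the heaviest one up in the gripper, upright and still, its base higher than the lids of the other two, and finish while still holding it (if the last tin is the heaviest it may simply be kept in the grip and raised). Leave the basin, the brush, the jar and the pegs alone.

Things in the scene. Friction and masses are not known exactly. Their poses are not given: they have to be found in the camera images.
- tin_left: closed round tin, dark green with a white band and a bright metal lid, 66 mm diameter, 112 mm tall, straight-sided, the lid fixed tight and as wide as the tin. Origin at the centre of its underside, z up along its axis. Loose; the wall bears a firm grip. Its weight is not visible: a tin with its contents weighs 0.15 to 0.27 kg, except one of the three, which weighs 0.44 to 0.50 kg; which one changes every time. This one stands farthest to the robot's left (+y).
- tin_middle: closed round tin, dark green with a white band and a bright metal lid, 66 mm diameter, 112 mm tall, straight-sided, the lid fixed tight and as wide as the tin. Origin at the centre of its underside, z up along its axis. Loose; the wall bears a firm grip. Its weight is not visible: a tin with its contents weighs 0.15 to 0.27 kg, except one of the three, which weighs 0.44 to 0.50 kg; which one changes every time. This one is the middle of the row.
- tin_right: closed round tin, dark green with a white band and a bright metal lid, 66 mm diameter, 112 mm tall, straight-sided, the lid fixed tight and as wide as the tin. Origin at the centre of its underside, z up along its axis. Loose; the wall bears a firm grip. Its weight is not visible: a tin with its contents weighs 0.15 to 0.27 kg, except one of the three, which weighs 0.44 to 0.50 kg; which one changes every time. This one stands farthest to the robot's right (-y).
- desk_top: the desk's closed hinged top, on which everything stands: grey laminate, level, fixed, 452 x 1300 mm, its surface at world z = 0. Origin at the middle of that surface. A wooden lip 12 mm high runs along its far edge (x = 0.780).
- basin: small orange plastic basin, 232 mm across the rim, 85 mm high, empty, loose; to the left of the tins. Origin at the centre of its underside. To be left alone.
- brush: scrub brush with a flat bamboo handle, 203 mm long, 48 mm wide, 39 mm high, lying on its back with the bristles up, loose; beyond the tins. Origin on its underside 120 mm from the handle's end; x points from the handle to the bristles. To be left alone.
- jar: glass jar with a closed flip-top lid, orange seal and wire clip, 90 mm diameter, 133 mm high, loose; to the right of the tins. Origin at the centre of its underside. To be left alone.
- pegs: five blue plastic clothes pegs, 74 mm tall, 45 mm apart in a row along y, clipped fast on the lip of the desk's far edge. Origin at the foot of the middle peg. To be left alone.
Things that resemble listed ones, but are neither listed nor needed, are in the scene too. Leave any blue look-alike of the tin_middle alone.

How it is judged:
On the way, in this order (a step that is already met when the one before it is completed fails the run):
1. the left tin is lifted clear of the desk in the gripper (10 mm or more), the other two standing on the desk (height (world z) of tin_left above 0.01 m and contact force between tin_left and the fingers above 0.5 N and height (world z) of each of tin_middle, tin_right below 0.005 m), for 0.2 s.
2. the left tin is back on the desk and the middle tin is lifted clear (10 mm or more) (height (world z) of tin_middle above 0.01 m and contact force between tin_middle and the fingers above 0.5 N and height (world z) of each of tin_left, tin_right below 0.005 m), for 0.2 s.
3. the middle tin is back on the desk and the right tin is lifted clear (10 mm or more) (height (world z) of tin_right above 0.01 m and contact force between tin_right and the fingers above 0.5 N and height (world z) of each of tin_left, tin_middle below 0.005 m), for 0.2 s.
At the end, for the whole second after the job is handed in: one tin is in the fingers alone, still, upright (0.25 rad), its base over 110 mm above the desk; the other two stand upright, at rest, untouched, within 40 mm of their starts, each pressing on the desk with under 3.4 N (so neither is the heaviest); basin, brush, jar within 30 mm of their starts (((height (world z) of tin_left above 0.11 m and angle between tin_left's own z axis and vertical below 0.25 rad and linear speed of tin_left below 0.03 m/s and contact force between tin_left and the fingers above 1 N and contact force between tin_left and basin below 0.1 N and contact force between tin_left and brush below 0.1 N and contact force between tin_left and jar below 0.1 N and contact force between tin_left and tin_middle below 0.1 N and height (world z) of each of tin_middle, tin_right below 0.005 m and angle between each of tin_middle, tin_right's own z axis and vertical below 0.06 rad and linear speed of each of tin_middle, tin_right below 0.02 m/s and distance of each of tin_middle, tin_right from where it was at the start of the episode below 0.04 m and contact force between each of tin_middle, tin_right and the fingers below 0.1 N and contact force between tin_middle and desk_top between 0.8 and 3.4 N and contact force between tin_left and tin_right below 0.1 N and contact force between tin_right and desk_top between 0.8 and 3.4 N) or (height (world z) of tin_middle above 0.11 m and angle between tin_middle's own z axis and vertical below 0.25 rad and linear speed of tin_middle below 0.03 m/s and contact force between tin_middle and the fingers above 1 N and contact force between tin_middle and basin below 0.1 N and contact force between tin_middle and brush below 0.1 N and contact force between tin_middle and jar below 0.1 N and contact force between tin_middle and tin_left below 0.1 N and height (world z) of each of tin_left, tin_right below 0.005 m and angle between each of tin_left, tin_right's own z axis and vertical below 0.06 rad and linear speed of each of tin_left, tin_right below 0.02 m/s and distance of each of tin_left, tin_right from where it was at the start of the episode below 0.04 m and contact force between each of tin_left, tin_right and the fingers below 0.1 N and contact force between tin_left and desk_top between 0.8 and 3.4 N and contact force between tin_middle and tin_right below 0.1 N and contact force between tin_right and desk_top between 0.8 and 3.4 N) or (height (world z) of tin_right above 0.11 m and angle between tin_right's own z axis and vertical below 0.25 rad and linear speed of tin_right below 0.03 m/s and contact force between tin_right and the fingers above 1 N and contact force between tin_right and basin below 0.1 N and contact force between tin_right and brush below 0.1 N and contact force between tin_right and jar below 0.1 N and contact force between tin_right and tin_left below 0.1 N and height (world z) of each of tin_left, tin_middle below 0.005 m and angle between each of tin_left, tin_middle's own z axis and vertical below 0.06 rad and linear speed of each of tin_left, tin_middle below 0.02 m/s and distance of each of tin_left, tin_middle from where it was at the start of the episode below 0.04 m and contact force between each of tin_left, tin_middle and the fingers below 0.1 N and contact force between tin_left and desk_top between 0.8 and 3.4 N and contact force between tin_right and tin_middle below 0.1 N and contact force between tin_middle and desk_top between 0.8 and 3.4 N)) and distance of each of basin, brush, jar from where it was at the start of the episode below 0.03 m); the arm keeps its last pose, push and grip.
It fails at once if a tin is tipped over (leans more than 0.6 rad) (angle between any of tin_left, tin_middle, tin_right's own z axis and vertical above 0.6 rad).
It fails at once if a tin is dropped (more than 20 mm above the desk and not in the fingers) ((height (world z) of tin_left above 0.02 m and contact force between tin_left and the fingers below 0.05 N) or (height (world z) of tin_middle above 0.02 m and contact force between tin_middle and the fingers below 0.05 N) or (height (world z) of tin_right above 0.02 m and contact force between tin_right and the fingers below 0.05 N)).
It fails at once if the basin, the brush or the jar is shifted more than 30 mm, or the basin or jar tipped (distance of any of basin, brush, jar from where it was at the start of the episode above 0.03 m or angle between any of basin, jar's own z axis and vertical above 0.4 rad).
It fails at once if the pegs are pushed (contact force between pegs and the arm above 5 N).
It also fails if it takes over 58 s, if anything falls off the work surface, if the arm or the gripper's body presses on something with over 40 N, if the wrist force passes 120 N, or if a joint passes its speed limit or range.

### The arm

A 6-joint arm with a two-finger parallel gripper is mounted at the origin on the work surface. World frame = base frame: x ahead of the robot, y to its left, z up, the work surface at z = 0. Lengths are in m, angles in rad, forces in N, time in s.
With the tool pointing down it reaches from about 0.25 to 0.725 m from the base axis. Payload 4 kg.
Tool frame: the origin (TCP) lies on the centre line of the jaws, within the pads' length; the fingertips stand ahead of it and the grasp point (between the pads) lies 11 mm behind it (bot.tip_extent is the z of the fingertips in the tool frame, in m); z points along the fingers, y is the direction in which the jaws open and shut (so a half turn about z gives the same grasp; the last joint's range is limited). The gripper opens to 85 mm and grips with 20 to 120 N. Pads are 22 mm wide; open, the fingers measure 114 mm over their backs; the gripper's body (76 mm by 85 mm) begins 54 mm behind the grasp point. The pads swing forward as they close: fully open they stand 13 mm farther back than shut.
Start: joints at [-1.162, 0.241, 0.005, 1.335, 0, 1.571], TCP at [0.199, -0.459, 0.205] pointing down, gripper open.
Joint ranges: [-2.72, 2.72], [-1.05, 1.87], [-1.09, 1.28], [-1.99, 2.15], [-1.42, 1.44], [-3.14, 3.14]. Speed limits (rad/s): [2.79, 2.79, 3.14, 3.14, 3.14, 3.14].

### API

Orientations are given as a unit quaternion [x, y, z, w].
In Python, from workcell import bot gives the robot as it stands.
- The arm moves only by the shell command python3 -m jog 'ROWS'. ROWS is JSON, a list that holds one entry, the list of rows, each a list of 7 numbers: the shift along the world's x, y, z in m, then the turn, a rotation vector about the world's x, y, z in degrees, then the closure in counts, from 0 (fully open) to 255 (shut). In form: [[[tx, ty, tz, ax, ay, az, fingers], ...]]. A call has 1 to 10 rows; each row is the pose to reach, as a shift and turn from the pose commanded when the call began; what a row does not reach only later rows make up. A row lasts 1/12 s, in which the tool goes at most 41.7 mm and 7.16 degrees, less where a joint would pass 70% of its speed; a pose out of reach is approached as far as the arm can. A call with a gripper value outside its range is refused whole. The fingers move at their own pace and stop on an object; the grip force is fixed at half the most. Time passes only in rows, so rows that repeat a pose let the fingers close. It gives the time, the measured TCP pose, the force and the opening at its end, in the units of the state.
- bot.get_obs(): the state, without advancing time (a new reading comes with each control period).
- bot.camera(name): name is "scene" or "side" or "wrist"; returns the picture (420x560x3 uint8, blue, green, red); there is no depth.
- bot.camera_model(name): a dict with "K" (3x3 intrinsics, pixels), "T" (4x4, takes a point from camera to world coordinates). Camera axes: x right, y down, z forward; pixel columns grow to the right and rows downward; lengths in m; the calibration is good to about 2 mm. A picture is of the moment at which its call begins: read the wrist's pose just before it. camera_model takes no time and is no camera call; for the wrist camera it gives the pose at the moment of the call.
- bot.job_done(): hands the job in, once; it reports no verdict.
The state is a dict: "clock": time; "joint_pos": joint angles; "joint_vel": joint speeds; "tau": joint torques, N m; "eef_pos": TCP position; "tool_rot": TCP orientation; "ft_force": force on the tool from outside, world axes, zero at the start; "ft_torque": the same for the moment, N m; "grip_width": finger opening in m.
Only numpy, scipy, OpenCV 4.12 (cv2) and the standard library are available. Lean on these libraries where they do the work, as an engineer would, in place of code of your own. Each camera call takes 0.05 s, during which the arm holds its last target. There are 200 camera calls.

## Working session

There is one attempt and no reset: what is moved stays moved. The work goes in short steps, Python scripts to look and compute and a shell command to move; the robot and the scene stay as the last step left them, time stands still between calls to the robot, and variables do not carry over. Pictures are saved under pics/ and viewed, about 8 in all and at most 12, crops included, and the job is handed in when it is done.

```bash
mkdir -p pics; python3 - <<'E'
from workcell import bot
import cv2,numpy as np
for n in("scene","side"):
    cv2.imwrite(f"pics/{n}0.png",bot.camera(n)); m=bot.camera_model(n); print(n,np.round(m["K"],1).tolist(),np.round(m["T"],3).tolist())
o=bot.get_obs(); print(o, bot.tip_extent)
E
```

```text
scene [[464.1, 0.0, 266.2], [0.0, 464.1, 208.6], [0.0, 0.0, 1.0]] [[-0.758, 0.501, -0.418, 1.193], [0.652, 0.601, -0.463, 0.669], [0.019, -0.623, -0.782, 1.131], [0.0, 0.0, 0.0, 1.0]]
side [[481.9, 0.0, 279.9], [0.0, 481.9, 212.9], [0.0, 0.0, 1.0]] [[-0.995, -0.086, 0.05, 0.526], [-0.097, 0.729, -0.677, 1.022], [0.022, -0.679, -0.734, 1.162], [0.0, 0.0, 0.0, 1.0]]
{'clock': 0.1, 'joint_pos': array([-1.16202041e+00,  2.41345213e-01,  3.89339688e-03,  1.33517735e+00,
       -1.31269956e-05,  1.57076592e+00]), 'joint_vel': array([-0.00045535, -0.00262196,  0.00284092,  0.00083827, -0.00087077,
        0.00052121]), 'tau': array([ 1.49026877e-03, -3.73138440e+01,  2.53009790e+01,  1.09073086e-02,
        1.22869478e-04,  5.70392629e-06]), 'eef_pos': array([ 0.19850551, -0.45826621,  0.20421137]), 'tool_rot': array([ 9.79181895e-01,  2.02982702e-01, -1.92417340e-04, -8.96016991e-04]), 'ft_force': array([ 0.38002613,  0.0936035 , -0.86685622]), 'ft_torque': array([ 0.02029785, -0.05722319, -0.04276344]), 'grip_width': 0.08536818545524986} 0.008
```

View pics/scene0.png

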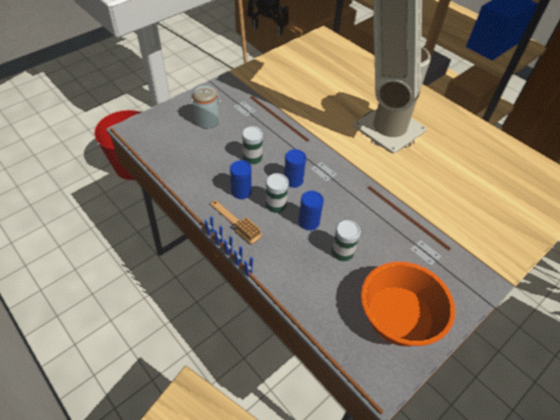

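View pics/side0.png

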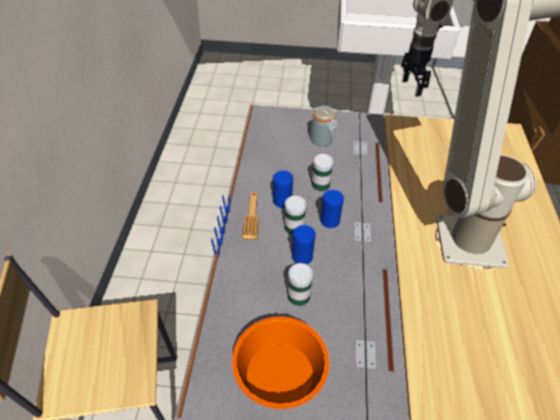

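The scene view shows three green and white tins with metal lids: left at (346,240), middle (277,192) and right (252,144). In the side view they are at (300,284), (295,215) and (322,172). Three plain blue cylinders stand between them, in scene at (311,210), (294,168) and (241,180). These are the blue look-alikes, so I'll leave them alone. I'll confirm this in one enlarged crop and read the lid centres from it.

```bash
python3 - <<'E'
import cv2,numpy as np
a=cv2.imread("pics/scene0.png")[120:270,220:370]; b=cv2.imread("pics/side0.png")[145:310,240:370]
a=cv2.resize(a,(0,0),fx=3,fy=3,interpolation=2);b=cv2.resize(b,(0,0),fx=2.7,fy=2.7,interpolation=2)
c=np.zeros((450,450+b.shape[1],3),np.uint8);c[:,:450]=a;c[:b.shape[0],450:]=b[:450];cv2.imwrite("pics/crop1.png",c)
E
```

```text
(no output)
```

View pics/crop1.png

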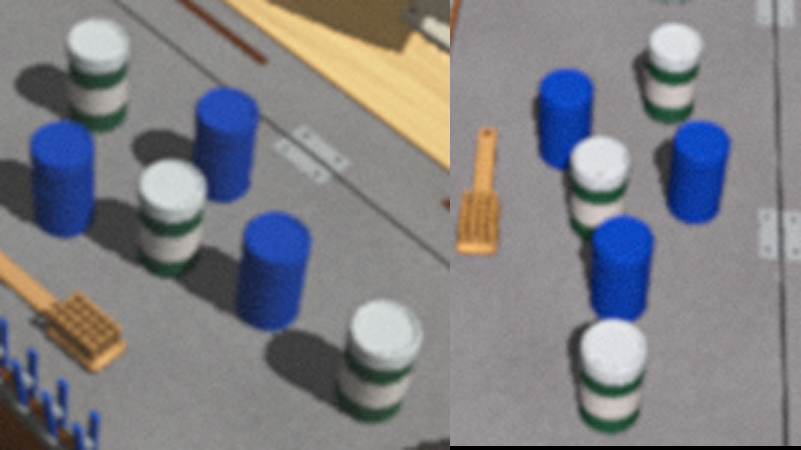

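The crop confirms three banded tins with lids and three plain blue cylinders. Next I'll triangulate the lid centres and compare them with z = 0.112.

```bash
cat > h.py <<'E'
from workcell import bot
import numpy as np
def ray(n,p,m=None):
    m=m or bot.camera_model(n); d=m["T"][:3,:3]@np.linalg.solve(m["K"],[*p,1]); return m["T"][:3,3],d/np.linalg.norm(d)
def plane(n,p,z,m=None):
    c,d=ray(n,p,m); return c+d*(z-c[2])/d[2]
def tri(rs):
    A=sum(np.eye(3)-np.outer(d,d) for c,d in rs); b=sum((np.eye(3)-np.outer(d,d))@c for c,d in rs); return np.linalg.solve(A,b)
E
python3 - <<'E'
from h import *
S=dict(L=(385,328),M=(173,186),R=(98,43),bLM=(276,238),bNear=(227,112),bFar=(63,147))
D=dict(L=(613,346),M=(600,161),R=(675,46),bLM=(623,241),bNear=(700,145),bFar=(566,93))
for k in S:
    s=(220+S[k][0]/3,120+S[k][1]/3);d=(240+(D[k][0]-450)/2.7,145+D[k][1]/2.7)
    print(k,*[np.round(v,3) for v in(tri([ray("scene",s),ray("side",d)]),plane("scene",s,.112)[:2],plane("side",d,.112)[:2])])
for n,p in(("scene",(205,94)),("side",(323,113))): print("jar",np.round(plane(n,p,.133),3))
m=bot.camera_model("wrist");o=bot.get_obs();print(np.round(m["T"],3).tolist(),np.round(m["K"],0).tolist())
E
```

```text
L [0.522 0.262 0.109] [0.524 0.264] [0.522 0.265]
M [0.554 0.008 0.105] [0.558 0.012] [0.554 0.014]
R [ 0.477 -0.202  0.103] [ 0.483 -0.194] [ 0.477 -0.191]
bLM [0.52  0.12  0.103] [0.526 0.124] [0.521 0.128]
bNear [ 0.442 -0.034  0.103] [ 0.447 -0.029] [ 0.443 -0.024]
bFar [ 0.602 -0.105  0.101] [ 0.608 -0.098] [ 0.602 -0.092]
jar [ 0.495 -0.434  0.133]
jar [ 0.489 -0.434  0.133]
[[0.398, -0.872, -0.284, 0.272], [-0.917, -0.379, -0.122, -0.428], [-0.001, 0.309, -0.951, 0.374], [0.0, 0.0, 0.0, 1.0]] [[329.0, 0.0, 284.0], [0.0, 329.0, 213.0], [0.0, 0.0, 1.0]]
```

Triangulated heights of 101–109 mm are close to 112 mm, and the separation between the tins looks consistent. My estimates are L ≈ (0.523, 0.264), M ≈ (0.556, 0.013) and R ≈ (0.480, −0.193). The jaw line is now at −66.6°. Turning it +42° to about −25° clears all the blue neighbours and the basin. I'll go above L first.

```bash
python3 -m jog '[[[0.16,0.36,0.01,0,0,42,0],[0.16,0.36,0.01,0,0,42,0],[0.16,0.36,0.01,0,0,42,0],[0.16,0.36,0.01,0,0,42,0],[0.16,0.36,0.01,0,0,42,0],[0.16,0.36,0.01,0,0,42,0],[0.16,0.36,0.01,0,0,42,0],[0.16,0.36,0.01,0,0,42,0],[0.16,0.36,0.01,0,0,42,0],[0.16,0.36,0.01,0,0,42,0]]]'
python3 -m jog '[[[0.165,0.363,0,0,0,0,0],[0.165,0.363,0,0,0,0,0],[0.165,0.363,0,0,0,0,0],[0.165,0.363,0,0,0,0,0],[0.165,0.363,0,0,0,0,0],[0.165,0.363,0,0,0,0,0],[0.165,0.363,0,0,0,0,0],[0.165,0.363,0,0,0,0,0],[0.165,0.363,0,0,0,0,0],[0.165,0.363,0,0,0,0,0]]]'
python3 - <<'E'
from h import *
import cv2
o=bot.get_obs();m=bot.camera_model("wrist");im=bot.camera("wrist")
print(o["eef_pos"],o["tool_rot"],o["ft_force"],o["clock"]);np.savez("w1.npz",K=m["K"],T=m["T"]);cv2.imwrite("pics/w1.png",im)
for r in(0,.0): 
    P=np.array([.523,.264,.112,1]);q=np.linalg.inv(m["T"])@P;print((m["K"]@q[:3])[:2]/q[2])
E
```

```text
clock: 0.93
eef_pos: [0.3595, -0.0952, 0.215]
tool_rot: [0.84, 0.542, 0.001, -0.0]
ft_force: [0.4, -0.4, 0.2]
grip_width: 0.0851
clock: 1.77
eef_pos: [0.5244, 0.2682, 0.2137]
tool_rot: [0.841, 0.542, -0.0, -0.0]
ft_force: [-0.8, -0.3, 0.1]
grip_width: 0.0853
[0.52441366 0.2681672  0.21367921] [ 8.40628137e-01  5.41612508e-01 -9.37448775e-05 -4.65800574e-04] [-0.773491   -0.33827327  0.09544131] 1.7667
[283.30929199 207.58744301]
[283.30929199 207.58744301]
```

View pics/w1.png

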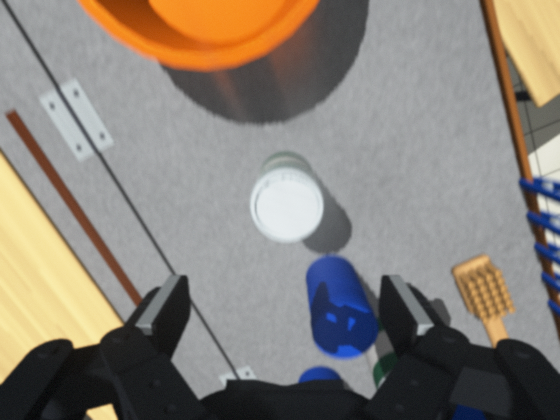

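The wrist view shows the lid of tin L centred at about (286,205), against a predicted (283,207), so the estimate holds. Basin at the top and blue can at (340,305) are both clear of the jaw line. I'll compute L from this, and also where M's and R's lids fall.

```bash
python3 - <<'E'
from h import *
f=np.load("w1.npz");m=dict(K=f["K"],T=f["T"])
print(plane("wrist",(286.5,205),.112,m),plane("wrist",(250,205),.112,m)-plane("wrist",(323,205),.112,m))
E
```

```text
[0.52646807 0.26498707 0.112     ] [-0.05728339  0.02597099  0.        ]
```

```bash
python3 -m jog '[[[0.001,-0.003,-0.04,0,0,0,0],[0.001,-0.003,-0.07,0,0,0,0],[0.001,-0.003,-0.10,0,0,0,0],[0.001,-0.003,-0.12,0,0,0,0],[0.001,-0.003,-0.135,0,0,0,0],[0.001,-0.003,-0.139,0,0,0,0],[0.001,-0.003,-0.139,0,0,0,0],[0.001,-0.003,-0.139,0,0,0,0]]]'
python3 -m jog '[[[0,0,0,0,0,0,255],[0,0,0,0,0,0,255],[0,0,0,0,0,0,255],[0,0,0,0,0,0,255],[0,0,0,0,0,0,255],[0,0,0,0,0,0,255],[0,0,0,0,0,0,255],[0,0,0,0,0,0,255]]]'
```

```text
clock: 2.48
eef_pos: [0.525, 0.2612, 0.0765]
tool_rot: [0.841, 0.54, 0.0, 0.0]
ft_force: [-0.4, -0.2, 0.5]
grip_width: 0.0854
clock: 3.15
eef_pos: [0.5343, 0.2699, 0.0955]
tool_rot: [0.84, 0.542, 0.018, -0.001]
ft_force: [-10.5, 2.3, 63.3]
grip_width: 0.0028
```

The fingers shut to 3 mm with 63 N upward, so the grasp missed. I'll look before moving anything.

```bash
python3 - <<'E'
from h import *
import cv2
o=bot.get_obs();print(o["ft_force"],o["ft_torque"],np.round(o["joint_pos"],3))
a=bot.camera("scene")[150:300,270:420];b=bot.camera("side")[190:340,230:380];w=bot.camera("wrist")
c=np.hstack([cv2.resize(x,(400,400),interpolation=2) for x in(a,b)]);cv2.imwrite("pics/m1.png",c)
cv2.imwrite("pics/m1w.png",w)
E
```

```text
[-10.5369244    2.28951014  63.34842666] [0.2656889  2.06059688 0.04550807] [0.465 0.471 0.046 1.112 0.005 2.462]
```

View pics/m1.png

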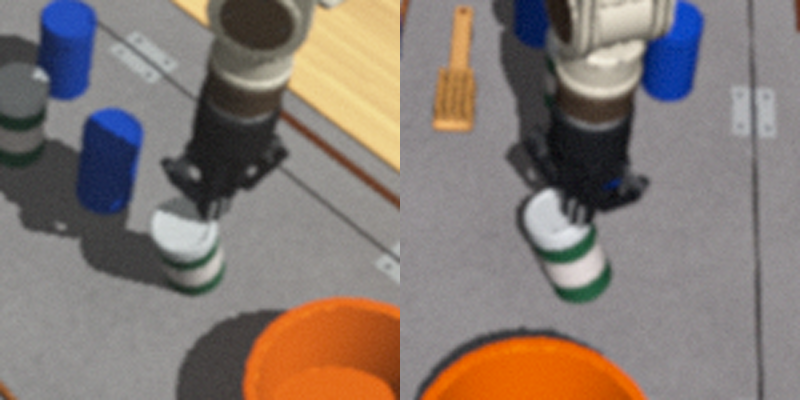

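The tin leans under the closed fingers and the gripper sits near its lid edge. I need the wrist view, with the projected TCP marked, to see the real offset.

```bash
python3 - <<'E'
from h import *
import cv2
f=np.load("w1.npz");m=bot.camera_model("wrist");o=bot.get_obs()
w=cv2.imread("pics/m1w.png")
from scipy.spatial.transform import Rotation as R
Rt=R.from_quat(o["tool_rot"]).as_matrix();T=np.eye(4);T[:3,:3]=Rt;T[:3,3]=o["eef_pos"]
C=np.linalg.inv(T)@m["T"];print(np.round(C,4).tolist())
for i,p in enumerate([(0,0,0),(0,0,.008),(0,0,-.011)]):
    q=np.linalg.inv(C)@np.array([*p,1]);u=(m["K"]@q[:3])[:2]/q[2];print(u);cv2.drawMarker(w,tuple(int(v) for v in u),((0,0,255),(0,255,0),(255,0,0))[i],0,12,1)
cv2.imwrite("pics/m1wm.png",w)
E
```

```text
[[0.0003, -0.9508, -0.3097, 0.0788], [1.0, 0.0001, 0.0009, 0.0011], [-0.0008, -0.3097, 0.9508, -0.1697], [0.0, 0.0, 0.0, 1.0]]
[282.00421722 252.86446375]
[282.07875008 247.09927993]
[281.89117016 261.60875597]
```

View pics/m1wm.png

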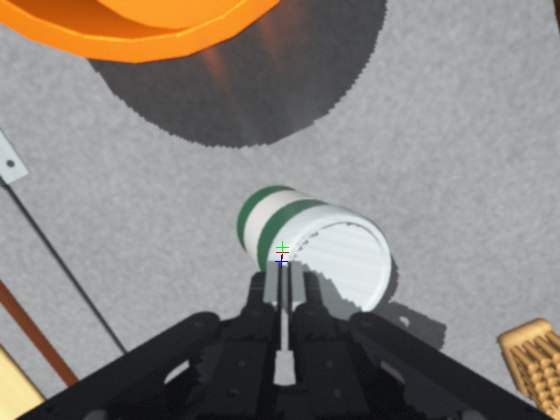

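The fingers match the projected TCP, so the frames are right. The tin leans about 0.3 rad toward image right, with its near rim wedged against the shut fingers. The grip was too high: the open pads stand about 13 mm farther back, so they only bit near the lid and tilted the tin. I'll unload gently, first vertically and then by backing off along the jaw line, so the tin settles upright.

```bash
python3 -m jog '[[[0,0,0.003,0,0,0,255],[0,0,0.006,0,0,0,255],[0,0,0.009,0,0,0,255],[0,0,0.012,0,0,0,255],[0,0,0.012,0,0,0,255],[0,0,0.012,0,0,0,255]]]'
python3 - <<'E'
from h import *
import cv2
o=bot.get_obs();print(o["ft_force"],o["ft_torque"])
a=bot.camera("wrist");b=bot.camera("side")[190:340,230:380]
c=np.hstack([cv2.resize(x,s,interpolation=2) for x,s in((a,(480,360)),(b,(320,360)))]);cv2.imwrite("pics/m2.png",c)
E
```

```text
clock: 3.8
eef_pos: [0.5287, 0.2653, 0.0969]
tool_rot: [0.841, 0.541, 0.008, -0.001]
ft_force: [-5.6, 1.8, 27.3]
grip_width: 0.0002
[-5.55771207  1.80974587 27.25703622] [0.44180044 1.13909845 0.02128605]
```

View pics/m2.png

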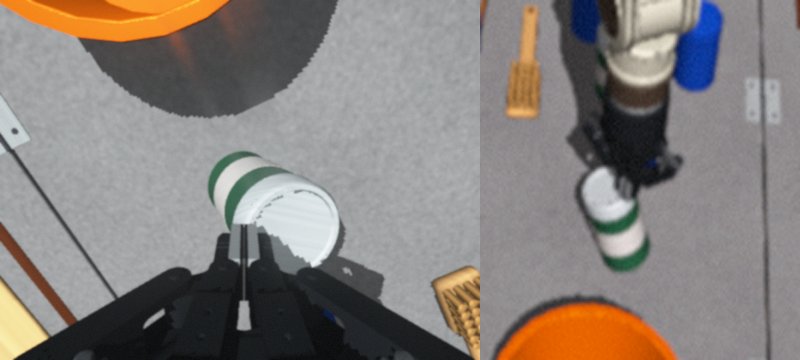

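The tin still leans about the same and the load is down to 27 N. I'll keep unloading.

```bash
python3 -m jog '[[[0,0,0.003,0,0,0,255],[0,0,0.006,0,0,0,255],[0,0,0.008,0,0,0,255],[0,0,0.008,0,0,0,255]]]'
python3 -m jog '[[[-0.003,0.0015,0.002,0,0,0,255],[-0.006,0.003,0.002,0,0,0,255],[-0.009,0.004,0.002,0,0,0,255],[-0.009,0.004,0.002,0,0,0,255]]]'
```

```text
clock: 4.23
eef_pos: [0.5253, 0.2614, 0.0971]
tool_rot: [0.841, 0.54, 0.001, 0.0]
ft_force: [-0.2, 0.6, 0.3]
grip_width: -0.0002
clock: 4.57
eef_pos: [0.5147, 0.2653, 0.0974]
tool_rot: [0.841, 0.541, -0.001, -0.0]
ft_force: [-0.6, -0.7, 0.5]
grip_width: -0.0006
```

```bash
python3 -m jog '[[[-0.006,0.003,0,0,0,0,255],[-0.012,0.006,0,0,0,0,255],[-0.02,0.009,0.005,0,0,0,255],[-0.03,0.012,0.03,0,0,0,200],[-0.03,0.012,0.07,0,0,0,100],[-0.02,0.01,0.11,0,0,0,0],[0,0,0.118,0,0,0,0],[0.01,0,0.118,0,0,0,0],[0.01,0,0.118,0,0,0,0],[0.01,0,0.118,0,0,0,0]]]'
python3 - <<'E'
from h import *
import cv2
o=bot.get_obs();print(o["ft_force"],o["eef_pos"]);m=bot.camera_model("wrist")
a=bot.camera("wrist");np.savez("w2.npz",K=m["K"],T=m["T"])
cv2.imwrite("pics/w2.png",a)
E
```

```text
clock: 5.4
eef_pos: [0.525, 0.2653, 0.2158]
tool_rot: [0.841, 0.54, -0.0, -0.0]
ft_force: [-0.3, -0.3, -0.8]
grip_width: 0.0834
[-0.29698723 -0.33474271 -0.83063488] [0.52501584 0.26529695 0.21580409]
```

View pics/w2.png

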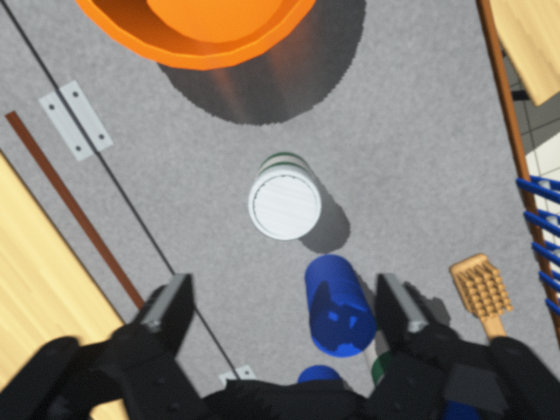

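The tin is upright again, with its lid at (285,203), within a few mm of its start. The remaining offset from the TCP axis is +(0.002, −0.002). I'll go deeper this time (TCP z ≈ 0.056, body still about 10 mm above the lid) and close in stages.

```bash
python3 -m jog '[[[0.002,-0.002,-0.04,0,0,0,0],[0.002,-0.002,-0.07,0,0,0,0],[0.002,-0.002,-0.10,0,0,0,0],[0.002,-0.002,-0.12,0,0,0,0],[0.002,-0.002,-0.14,0,0,0,0],[0.002,-0.002,-0.155,0,0,0,0],[0.002,-0.002,-0.16,0,0,0,0],[0.002,-0.002,-0.16,0,0,0,0],[0.002,-0.002,-0.16,0,0,0,0]]]'
for i in 1; do python3 -m jog '[[[0,0,0,0,0,0,20],[0,0,0,0,0,0,25],[0,0,0,0,0,0,30],[0,0,0,0,0,0,30],[0,0,0,0,0,0,35],[0,0,0,0,0,0,35],[0,0,0,0,0,0,40],[0,0,0,0,0,0,40]]]'; done
```

```text
clock: 6.2
eef_pos: [0.5271, 0.2634, 0.0561]
tool_rot: [0.841, 0.541, -0.0, -0.0]
ft_force: [-0.6, 0.4, 1.1]
grip_width: 0.0855
clock: 6.87
eef_pos: [0.5276, 0.2632, 0.0561]
tool_rot: [0.841, 0.54, -0.0, -0.0]
ft_force: [-1.2, 0.1, 0.6]
grip_width: 0.0722
```

```bash
python3 -m jog '[[[0,0,0,0,0,0,45],[0,0,0,0,0,0,45],[0,0,0,0,0,0,50],[0,0,0,0,0,0,50],[0,0,0,0,0,0,54],[0,0,0,0,0,0,54]]]'
python3 -m jog '[[[0,0,0,0,0,0,60],[0,0,0,0,0,0,60],[0,0,0,0,0,0,70],[0,0,0,0,0,0,70]]]'
```

```text
clock: 7.37
eef_pos: [0.5276, 0.2633, 0.0563]
tool_rot: [0.841, 0.54, 0.0, -0.0]
ft_force: [-1.0, 0.6, 3.0]
grip_width: 0.0674
clock: 7.7
eef_pos: [0.5277, 0.2635, 0.0568]
tool_rot: [0.841, 0.541, 0.0, -0.0]
ft_force: [-2.5, 0.6, 4.3]
grip_width: 0.066
```

The opening is 66.0 mm, which matches the tin. Now a firm squeeze.

```bash
python3 -m jog '[[[0,0,0,0,0,0,100],[0,0,0,0,0,0,140],[0,0,0,0,0,0,200]]]';python3 -m jog '[[[0,0,0,0,0,0,255],[0,0,0,0,0,0,255],[0,0,0,0,0,0,255]]]'
```

```text
clock: 7.95
eef_pos: [0.5277, 0.2635, 0.0568]
tool_rot: [0.841, 0.54, 0.0, -0.0]
ft_force: [-2.4, 1.1, 5.1]
grip_width: 0.0662
clock: 8.2
eef_pos: [0.5277, 0.2635, 0.0568]
tool_rot: [0.841, 0.541, 0.0, -0.0]
ft_force: [-2.8, 0.3, 6.0]
grip_width: 0.0657
```

Firm grip. I'll lift 30 mm, hold and weigh.

```bash
python3 -m jog '[[[0,0,0.004,0,0,0,255],[0,0,0.010,0,0,0,255],[0,0,0.018,0,0,0,255],[0,0,0.024,0,0,0,255],[0,0,0.024,0,0,0,255],[0,0,0.024,0,0,0,255],[0,0,0.024,0,0,0,255],[0,0,0.024,0,0,0,255]]]'
for k in 1 2; do python3 -m jog '[[[0,0,0,0,0,0,255]]]'; done
python3 - <<'E'
from h import *
import cv2
for _ in range(4): print(bot.get_obs()["ft_force"]); a=bot.camera("wrist")
b=bot.camera("side")[190:340,230:380]
c=np.hstack([cv2.resize(x,s,interpolation=2) for x,s in((a,(480,360)),(b,(320,360)))]);cv2.imwrite("pics/l1.png",c)
E
```

```text
clock: 8.87
eef_pos: [0.5275, 0.263, 0.0796]
tool_rot: [0.841, 0.54, -0.0, -0.0]
ft_force: [-0.3, -0.5, -2.1]
grip_width: 0.0657
clock: 8.95
eef_pos: [0.5274, 0.263, 0.0795]
tool_rot: [0.841, 0.54, -0.0, -0.0]
ft_force: [0.1, -0.6, -2.3]
grip_width: 0.0657
clock: 9.03
eef_pos: [0.5275, 0.2631, 0.0796]
tool_rot: [0.841, 0.54, -0.0, -0.0]
ft_force: [-0.4, -0.2, -1.2]
grip_width: 0.0658
[-0.35023311 -0.19431807 -1.21646214]
[ 0.09219235  0.16145907 -2.48660963]
[-0.80131618  0.1364793  -2.75997624]
[ 0.39174123  0.28077862 -1.207196  ]
```

View pics/l1.png

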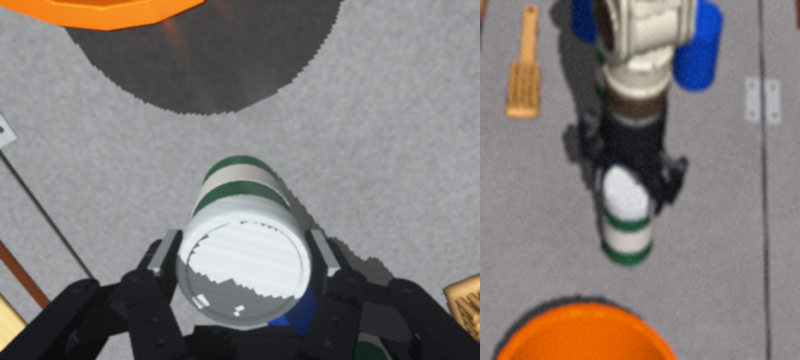

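Left tin is upright in the grip and its weight reads about 2 N (noise ±0.8), so it is a light one. I'll set it down, release gently and move above the middle tin.

```bash
python3 -m jog '[[[0,0,-0.008,0,0,0,255],[0,0,-0.015,0,0,0,255],[0,0,-0.020,0,0,0,255],[0,0,-0.0225,0,0,0,255],[0,0,-0.0235,0,0,0,255],[0,0,-0.0235,0,0,0,255],[0,0,-0.0235,0,0,0,255]]]'
python3 -m jog '[[[0,0,0,0,0,0,50],[0,0,0,0,0,0,45],[0,0,0,0,0,0,35],[0,0,0,0,0,0,20],[0,0,0,0,0,0,0],[0,0,0,0,0,0,0],[0,0,0,0,0,0,0]]]'
python3 -m jog '[[[0,0,0.01,0,0,0,0],[0,0,0.03,0,0,0,0],[0,0,0.06,0,0,0,0],[0,0,0.1,0,0,0,0],[0,0,0.13,0,0,0,0],[0,0,0.16,0,0,0,0],[0,-0.04,0.16,0,0,0,0],[0.01,-0.08,0.16,0,0,0,0],[0.01,-0.12,0.16,0,0,0,0],[0.02,-0.16,0.16,0,0,0,0]]]'
python3 -m jog '[[[0.009,-0.04,0,0,0,0,0],[0.009,-0.08,0,0,0,0,0],[0.009,-0.09,0,0,0,0,0],[0.009,-0.09,0,0,0,0,0],[0.009,-0.09,0,0,0,0,0]]]'
python3 - <<'E'
from h import *
import cv2
print(bot.get_obs()["eef_pos"]);a=bot.camera("wrist")
m=bot.camera_model("wrist");np.savez("w3.npz",K=m["K"],T=m["T"]);cv2.imwrite("pics/w3.png",a)
E
```

```text
clock: 9.87
eef_pos: [0.5272, 0.2634, 0.0569]
tool_rot: [0.841, 0.541, -0.0, -0.0]
ft_force: [-2.2, -0.7, 5.9]
grip_width: 0.066
clock: 10.45
eef_pos: [0.5279, 0.2632, 0.0565]
tool_rot: [0.841, 0.54, 0.0, 0.0]
ft_force: [0.6, -0.2, 0.5]
grip_width: 0.0854
clock: 11.28
eef_pos: [0.5469, 0.102, 0.2181]
tool_rot: [0.841, 0.541, 0.0, 0.0]
ft_force: [0.9, 0.7, 0.0]
grip_width: 0.0856
clock: 11.7
eef_pos: [0.5568, 0.0129, 0.2172]
tool_rot: [0.842, 0.54, 0.0, -0.0]
ft_force: [-0.4, 1.0, 0.0]
grip_width: 0.0853
[0.55680982 0.01285206 0.21717397]
```

View pics/w3.png

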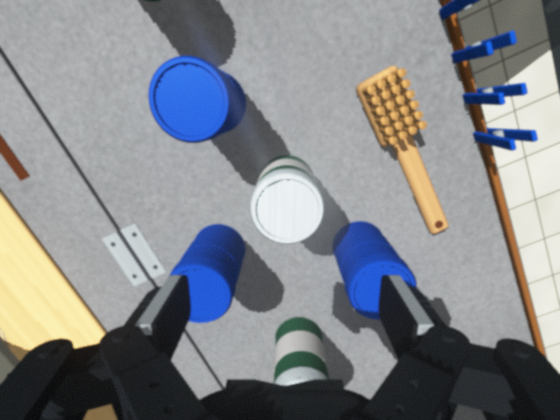

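Middle lid is at (288,206) and the two nearest blue cans are below the jaw line and clear of it. A quick calculation with the calibration gives the offset.

```bash
python3 - <<'E'
from h import *
for f,p in(("w2.npz",(285,203)),("w3.npz",(288,206))):
    f=np.load(f);print(plane("w",p,.112,dict(K=f["K"],T=f["T"])))
E
```

```text
[0.52633821 0.26362826 0.112     ]
[0.55937976 0.00833657 0.112     ]
```

```bash
python3 -m jog '[[[0.0025,-0.005,-0.03,0,0,0,0],[0.0025,-0.005,-0.07,0,0,0,0],[0.0025,-0.005,-0.10,0,0,0,0],[0.0025,-0.005,-0.12,0,0,0,0],[0.0025,-0.005,-0.14,0,0,0,0],[0.0025,-0.005,-0.155,0,0,0,0],[0.0025,-0.005,-0.161,0,0,0,0],[0.0025,-0.005,-0.161,0,0,0,0],[0.0025,-0.005,-0.161,0,0,0,0]]]'
python3 -m jog '[[[0,0,0,0,0,0,20],[0,0,0,0,0,0,25],[0,0,0,0,0,0,30],[0,0,0,0,0,0,30],[0,0,0,0,0,0,35],[0,0,0,0,0,0,35],[0,0,0,0,0,0,40],[0,0,0,0,0,0,40]]]'
python3 -m jog '[[[0,0,0,0,0,0,45],[0,0,0,0,0,0,45],[0,0,0,0,0,0,50],[0,0,0,0,0,0,50],[0,0,0,0,0,0,54],[0,0,0,0,0,0,54]]]'
python3 -m jog '[[[0,0,0,0,0,0,60],[0,0,0,0,0,0,60],[0,0,0,0,0,0,70],[0,0,0,0,0,0,70]]]'
```

```text
clock: 12.5
eef_pos: [0.5596, 0.0094, 0.056]
tool_rot: [0.841, 0.541, 0.0, 0.0]
ft_force: [0.9, 0.2, -1.6]
grip_width: 0.0853
clock: 13.17
eef_pos: [0.5592, 0.0081, 0.0555]
tool_rot: [0.841, 0.54, -0.0, -0.0]
ft_force: [0.6, -0.3, 0.4]
grip_width: 0.0721
clock: 13.67
eef_pos: [0.559, 0.0083, 0.0555]
tool_rot: [0.841, 0.54, -0.0, -0.0]
ft_force: [-0.8, -0.4, 1.2]
grip_width: 0.0676
clock: 14.0
eef_pos: [0.5593, 0.0084, 0.056]
tool_rot: [0.841, 0.54, 0.0, -0.0]
ft_force: [-2.0, 1.0, 5.2]
grip_width: 0.0649
```

```bash
python3 -m jog '[[[0,0,0,0,0,0,100],[0,0,0,0,0,0,140],[0,0,0,0,0,0,200],[0,0,0,0,0,0,255],[0,0,0,0,0,0,255],[0,0,0,0,0,0,255]]]'
python3 -m jog '[[[0,0,0.004,0,0,0,255],[0,0,0.010,0,0,0,255],[0,0,0.018,0,0,0,255],[0,0,0.024,0,0,0,255],[0,0,0.024,0,0,0,255],[0,0,0.024,0,0,0,255],[0,0,0.024,0,0,0,255],[0,0,0.024,0,0,0,255]]]'
for k in 1 2 3 4 5; do python3 -m jog '[[[0,0,0,0,0,0,255]]]' | grep -E "ft|width"; done
```

```text
clock: 14.5
eef_pos: [0.5593, 0.0084, 0.056]
tool_rot: [0.841, 0.54, 0.0, -0.0]
ft_force: [-2.6, 1.7, 6.0]
grip_width: 0.0646
clock: 15.17
eef_pos: [0.5589, 0.0082, 0.0791]
tool_rot: [0.841, 0.54, -0.0, -0.0]
ft_force: [0.5, 0.7, -1.4]
grip_width: 0.0652
ft_force: [0.1, 0.9, -1.7]
grip_width: 0.0648
ft_force: [0.4, -0.3, -1.2]
grip_width: 0.0649
ft_force: [0.4, 0.5, -2.1]
grip_width: 0.0647
ft_force: [1.0, 0.0, -0.8]
grip_width: 0.0652
ft_force: [-0.4, -0.4, -2.7]
grip_width: 0.0646
```

The middle tin reads about 1.7 N, so it is light as well, which suggests the right one is full. I'll put this down and go to the right tin.

```bash
python3 -m jog '[[[0,0,-0.008,0,0,0,255],[0,0,-0.015,0,0,0,255],[0,0,-0.020,0,0,0,255],[0,0,-0.0225,0,0,0,255],[0,0,-0.0235,0,0,0,255],[0,0,-0.0235,0,0,0,255],[0,0,-0.0235,0,0,0,255]]]'
python3 -m jog '[[[0,0,0,0,0,0,50],[0,0,0,0,0,0,45],[0,0,0,0,0,0,35],[0,0,0,0,0,0,20],[0,0,0,0,0,0,0],[0,0,0,0,0,0,0],[0,0,0,0,0,0,0]]]'
python3 -m jog '[[[0,0,0.01,0,0,0,0],[0,0,0.03,0,0,0,0],[0,0,0.06,0,0,0,0],[0,0,0.1,0,0,0,0],[0,0,0.13,0,0,0,0],[0,0,0.16,0,0,0,0],[-0.013,-0.035,0.16,0,0,0,0],[-0.026,-0.07,0.16,0,0,0,0],[-0.039,-0.105,0.16,0,0,0,0],[-0.052,-0.14,0.16,0,0,0,0]]]'
python3 -m jog '[[[-0.013,-0.036,0,0,0,0,0],[-0.025,-0.071,0,0,0,0,0],[-0.025,-0.071,0,0,0,0,0],[-0.025,-0.071,0,0,0,0,0],[-0.025,-0.071,0,0,0,0,0]]]'
python3 - <<'E'
from h import *
import cv2
print(bot.get_obs()["eef_pos"]);a=bot.camera("wrist")
m=bot.camera_model("wrist");np.savez("w4.npz",K=m["K"],T=m["T"]);cv2.imwrite("pics/w4.png",a)
E
```

```text
clock: 16.17
eef_pos: [0.5585, 0.0083, 0.056]
tool_rot: [0.841, 0.54, -0.001, -0.0]
ft_force: [-2.2, 0.3, 2.2]
grip_width: 0.0648
clock: 16.75
eef_pos: [0.5594, 0.0082, 0.056]
tool_rot: [0.841, 0.54, 0.0, 0.0]
ft_force: [0.7, 0.1, 0.5]
grip_width: 0.0854
clock: 17.58
eef_pos: [0.5068, -0.1329, 0.2173]
tool_rot: [0.841, 0.541, 0.001, 0.001]
ft_force: [0.4, -0.8, -0.6]
grip_width: 0.0855
clock: 18.0
eef_pos: [0.4823, -0.2028, 0.2166]
tool_rot: [0.842, 0.54, 0.0, 0.0]
ft_force: [0.9, -0.3, 0.6]
grip_width: 0.0854
[ 0.48232741 -0.20276114  0.21660174]
```

View pics/w4.png

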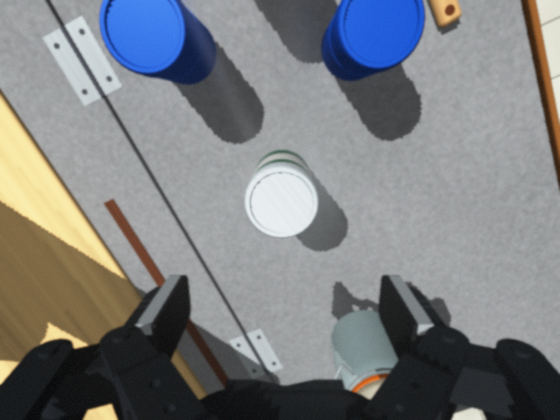

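Right lid is at (282,201), directly under the TCP axis, so no correction is needed.

```bash
python3 -m jog '[[[0,0,-0.03,0,0,0,0],[0,0,-0.07,0,0,0,0],[0,0,-0.10,0,0,0,0],[0,0,-0.12,0,0,0,0],[0,0,-0.14,0,0,0,0],[0,0,-0.155,0,0,0,0],[0,0,-0.161,0,0,0,0],[0,0,-0.161,0,0,0,0],[0,0,-0.161,0,0,0,0]]]'
python3 -m jog '[[[0,0,0,0,0,0,20],[0,0,0,0,0,0,25],[0,0,0,0,0,0,30],[0,0,0,0,0,0,30],[0,0,0,0,0,0,35],[0,0,0,0,0,0,35],[0,0,0,0,0,0,40],[0,0,0,0,0,0,40]]]'
python3 -m jog '[[[0,0,0,0,0,0,45],[0,0,0,0,0,0,45],[0,0,0,0,0,0,50],[0,0,0,0,0,0,50],[0,0,0,0,0,0,54],[0,0,0,0,0,0,54],[0,0,0,0,0,0,60],[0,0,0,0,0,0,60],[0,0,0,0,0,0,70],[0,0,0,0,0,0,70]]]'
python3 -m jog '[[[0,0,0,0,0,0,100],[0,0,0,0,0,0,140],[0,0,0,0,0,0,200],[0,0,0,0,0,0,255],[0,0,0,0,0,0,255],[0,0,0,0,0,0,255]]]'
```

```text
clock: 18.8
eef_pos: [0.4829, -0.2019, 0.0555]
tool_rot: [0.841, 0.541, 0.0, 0.0]
ft_force: [-0.2, 0.2, -0.1]
grip_width: 0.0852
clock: 19.47
eef_pos: [0.482, -0.2028, 0.055]
tool_rot: [0.841, 0.54, -0.0, -0.0]
ft_force: [-0.4, 0.2, 0.2]
grip_width: 0.072
clock: 20.3
eef_pos: [0.4817, -0.2024, 0.0556]
tool_rot: [0.841, 0.54, -0.0, -0.0]
ft_force: [-4.6, 2.6, 7.6]
grip_width: 0.0654
clock: 20.8
eef_pos: [0.4817, -0.2024, 0.0556]
tool_rot: [0.841, 0.54, -0.0, -0.0]
ft_force: [-4.8, 2.6, 7.1]
grip_width: 0.0654
```

```bash
python3 -m jog '[[[0,0,0.004,0,0,0,255],[0,0,0.010,0,0,0,255],[0,0,0.018,0,0,0,255],[0,0,0.024,0,0,0,255],[0,0,0.024,0,0,0,255],[0,0,0.024,0,0,0,255],[0,0,0.024,0,0,0,255],[0,0,0.024,0,0,0,255]]]'
for k in 1 2 3 4 5; do python3 -m jog '[[[0,0,0,0,0,0,255]]]' | grep -E "ft|width"; done
```

```text
clock: 21.47
eef_pos: [0.4819, -0.2027, 0.0786]
tool_rot: [0.841, 0.54, -0.0, -0.0]
ft_force: [0.7, -0.4, -4.8]
grip_width: 0.0656
ft_force: [0.7, 0.4, -4.6]
grip_width: 0.0654
ft_force: [0.2, 0.2, -4.7]
grip_width: 0.0654
ft_force: [0.0, 0.6, -4.3]
grip_width: 0.0654
ft_force: [0.1, -0.6, -4.8]
grip_width: 0.0652
ft_force: [-0.1, -0.6, -4.5]
grip_width: 0.0655
```

The right tin weighs about 4.6 N (0.47 kg), so it is the full one. I'll raise it by 120 mm (base ≈ 0.143 m) and hold.

```bash
python3 -m jog '[[[0,0,0.01,0,0,0,255],[0,0,0.025,0,0,0,255],[0,0,0.045,0,0,0,255],[0,0,0.065,0,0,0,255],[0,0,0.085,0,0,0,255],[0,0,0.1,0,0,0,255],[0,0,0.112,0,0,0,255],[0,0,0.118,0,0,0,255],[0,0,0.12,0,0,0,255],[0,0,0.12,0,0,0,255]]]'
python3 -m jog '[[[0,0,0,0,0,0,255],[0,0,0,0,0,0,255],[0,0,0,0,0,0,255],[0,0,0,0,0,0,255],[0,0,0,0,0,0,255],[0,0,0,0,0,0,255]]]'
python3 - <<'E'
from h import *
import cv2
print(np.abs(bot.get_obs()["joint_vel"]).max())
c=np.hstack([cv2.resize(bot.camera(n)[60:360,100:400],(400,400),interpolation=2) for n in("scene","side")]);cv2.imwrite("pics/f.png",c)
E
```

```text
clock: 22.72
eef_pos: [0.4824, -0.2028, 0.1995]
tool_rot: [0.841, 0.54, 0.0, 0.0]
ft_force: [-0.7, 0.3, -4.8]
grip_width: 0.0655
clock: 23.22
eef_pos: [0.4822, -0.2028, 0.1987]
tool_rot: [0.841, 0.54, -0.0, -0.0]
ft_force: [0.7, -0.9, -4.1]
grip_width: 0.0655
0.003870289450872195
```

View pics/f.png

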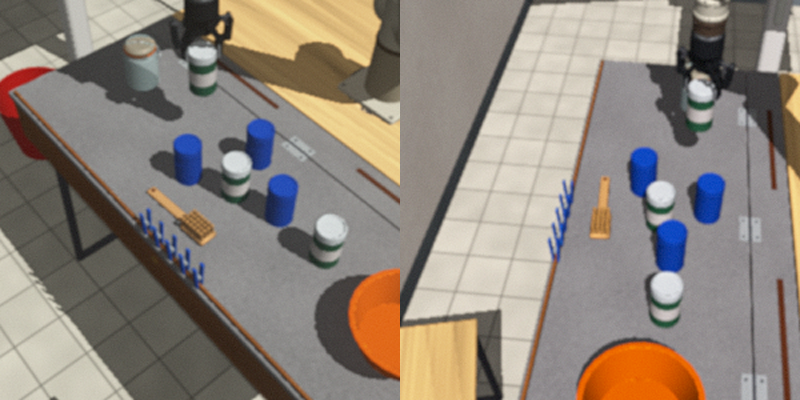

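The final view shows the right tin held upright and high. The left tin (scene crop (329,240)) and middle tin (236,176) stand upright in their places. The brush, jar, basin, pegs and blue cans all look undisturbed. Handing in.

```bash
python3 -c "
from workcell import bot
print(bot.job_done())"
```

```text
the job is handed in; nothing more can be done
None
```

I lifted and weighed all three tins from left to right, and handed the job in holding the right tin, which is the heaviest. Readings were about 2 N (left), 1.7 N (middle) and 4.6 N (right, roughly 0.47 kg).

**Last checks:**
- **Held tin:** it was upright and still at about 23 s, with its base at roughly 0.14 m and the fingers 65.5 mm apart.
- **Other two tins:** both stood upright in their places. I last measured the left tin within about 1.5 mm of its first measurement, just before its lift. After set-down I checked both only by eye in the final view.
- **Basin, brush, jar, pegs and blue cans:** all looked undisturbed in the final view.

**What went wrong:** my first grasp on the left tin was too high. The fingers slipped off and wedged the tin at a lean of about 0.3 rad, an estimate from the picture (the tip-over limit is 0.6 rad). The wrist force reached 63 N, under its 120 N limit. That push may have come from the gripper pressing on the tin, where the limit is 40 N for the arm or gripper body. From the pictures I took the contact to be with the fingers, but I could not confirm it.

I backed off gently and the tin settled upright. The later grasps were deeper and closed in stages, and they held cleanly.

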